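Set up the cap pallet: fill the empty pockets and build the spacer stack

ROBOT

A 7-joint arm with a two-finger parallel gripper is mounted at the origin on a cart in front of the work surface, level with it; the furniture and walls round the work are solid. World frame = base frame: x ahead of the robot, y to its left, z up, the work surface at z = 0. Lengths are in mm, angles in degrees, forces in N, time in s.
With the tool pointing down it reaches from about 350 to 775 mm from the base axis. Payload 3.1 kg.
Tool frame: the origin (TCP) lies at the very end of the fingers, on their centre line; the grasp point (between the pads) lies 19 mm behind it; z points along the fingers, y is the direction in which the jaws open and shut (so a half turn about z gives the same grasp; the last joint's range is limited). The gripper opens to 85 mm and grips with 20 to 120 N. Pads are 22 mm wide; open, the fingers measure 114 mm over their backs; the gripper's body (76 mm by 85 mm) begins 54 mm behind the grasp point. The pads swing forward as they close: fully open they stand 13 mm farther back than shut.
Start: joints at [-65.472, 17.813, 0.802, 86.603, -0.252, 75.585, -1.558], TCP at [248.967, 490.442, 231.304] pointing down, gripper open.
Joint ranges: [-154.91, 154.91], [-16.99, 109.72], [-72.82, 74.43], [7.12, 147.25], [-82.49, 262.49], [11.32, 116.49], [-174.64, 174.64]. Speed limits (degrees/s): [159.86, 159.86, 180, 180, 180, 180, 180].

INTERFACE

Orientations are given as [roll, pitch, yaw] about the fixed x, y, z axes, in that order (R = Rz(yaw) Ry(pitch) Rx(roll)).
In Python, from station import env gives the robot as it stands. Calls block until the motion is done:
- env.move_to(position, orientation): joint-space move of the TCP to a pose.
- env.servo_line(position, vel=150, attitude=None, threshold=None): straight line of the TCP; attitude=None keeps the orientation; vel is the mean speed in mm/s. With threshold (N) it stops when the force on the tool has changed by that much, and returns True; else False.
- env.movej(angles): joint-space move.
- env.move_gripper(opening, f_grip=None): opening from 0.0 (shut) to 1.0 (fully open); f_grip is the grip in N (None keeps the last); returns when the fingers have stopped.
- env.hold(seconds).
- env.solve_ik(position, orientation): joint angles nearest the present ones, or None.
- env.snapshot(name): name is "side" or "top"; returns (picture, depth): 420x560x3 uint8, red, green, blue; 420x560 float32, mm along the optical axis (not along the pixel's ray), 0 where there is no reading.
- env.calibration(name): a dict with "K" (3x3 intrinsics, pixels), "dist" ([k1, k2, p1, p2, k3] as OpenCV has them; the pictures are not rectified), "pose" (4x4, takes a point from camera to world coordinates). Camera axes: x right, y down, z forward; pixel columns grow to the right and rows downward; lengths in mm; the calibration is good to about 2 mm. A picture is of the moment at which its call begins. calibration takes no time and is no camera call.
A pose or a line that the arm cannot do raises env.Unreachable and nothing moves.
- env.finish_job(): hands the job in, once; it reports no verdict.
Readings, each from a call of its own:
- env.read_time_s(): time.
- env.read_qpos(): joint angles.
- env.read_qvel(): joint speeds.
- env.read_joint_torque(): joint torques, N m.
- env.read_ee_pos(): TCP position.
- env.read_eef_rot(): TCP orientation.
- env.read_contact_force(): force on the tool from outside, world axes, zero at the start.
- env.read_moment(): the same for the moment, N m.
- env.read_grip_width(): opening from 0.0 (shut) to 1.0 (fully open).
Only numpy, scipy, OpenCV 4.12 (cv2) and the standard library are available. Lean on these libraries where they do the work, as an engineer would, in place of code of your own. Each camera call takes 0.05 s, during which the arm holds its last target. There are 200 camera calls.

TASK

Get the cap pallet ready for the next print run: put a spare cap from the stool, right way up and fully seated, into every pocket that is empty, leaving the caps that are already in their pockets and any surplus spares on the stool. Thread all the spacer rings that are there onto the pallet's post, the widest at the bottom and each next one narrower, lying flat on each other, and put the knurled thumb nut on the post on top of them. Leave the roll of masking tape at the back where it is.

Things in the scene. Friction and masses are not known exactly. Their poses are not given: they have to be found in the camera images.
- pallet: fixed aluminium plate on the bench, 135 (its x) x 152 (its y) x 14 mm; origin at the centre of its underside, z up. Along its near (-x) side runs a row of four round cap pockets; near the middle of the far (+x) side stands one upright steel post. The top face is 14 mm above the origin.
- pocket_1 (a point): centre of the floor of pocket 1 of the pallet (-57 mm along the pallet's y, -38 mm along its x). Pocket: 28 mm in diameter, 5 mm deep below the plate's top face; a seated cap has its origin on this point and stands 4 mm proud.
- pocket_2 (a point): centre of the floor of pocket 2 of the pallet (-19 mm along the pallet's y, -38 mm along its x). Pocket: 28 mm in diameter, 5 mm deep below the plate's top face; a seated cap has its origin on this point and stands 4 mm proud.
- pocket_3 (a point): centre of the floor of pocket 3 of the pallet (+19 mm along the pallet's y, -38 mm along its x). Pocket: 28 mm in diameter, 5 mm deep below the plate's top face; a seated cap has its origin on this point and stands 4 mm proud.
- pocket_4 (a point): centre of the floor of pocket 4 of the pallet (+57 mm along the pallet's y, -38 mm along its x). Pocket: 28 mm in diameter, 5 mm deep below the plate's top face; a seated cap has its origin on this point and stands 4 mm proud.
- post_base (a point): foot of the post, on the axis, on the plate's top face (37 mm along the pallet's x from its centre). The post is 12 mm in diameter and 62 mm tall above this point, its last 8 mm tapering to 6 mm; the lowest spacer lies on the plate's top face round it. The post's axis is 75 mm from the line of pockets.
- post_tip (a point): top end of the post, on its axis. Surroundings: bench and stool tops are at z = 0; between stool and pallet lies a filled bag up to 85 mm high with other caps heaped on it (fixed, not for use); the print jig right of the pallet stands up to 0.3 m high. Carry things over the bag, not through it.
- spacer_60: loose plain steel spacer ring, outside diameter 60 mm, bore 17 mm, 14 mm thick, lying flat; origin at the centre of its underside, z up. Stands on the bench or on the wooden stool at the left, whose top is level with the bench. May be absent (no reading).
- spacer_50: loose plain steel spacer ring, outside diameter 50 mm, bore 17 mm, 12 mm thick, lying flat; origin at the centre of its underside, z up. Stands on the bench or on the wooden stool at the left, whose top is level with the bench. May be absent (no reading).
- spacer_40: loose plain steel spacer ring, outside diameter 40 mm, bore 17 mm, 12 mm thick, lying flat; origin at the centre of its underside, z up. Stands on the bench or on the wooden stool at the left, whose top is level with the bench. May be absent (no reading).
- spacer_30: loose plain steel spacer ring, outside diameter 30 mm, bore 17 mm, 10 mm thick, lying flat; origin at the centre of its underside, z up. Stands on the bench or on the wooden stool at the left, whose top is level with the bench. May be absent (no reading).
- thumb_nut: loose knurled steel thumb nut, a plain sleeve without thread: 26 mm outside diameter, 17 mm through-bore, 22 mm tall, standing upright; origin at the centre of its underside, z up
- loaded_1: black round plastic cap, 24 mm in diameter, 9 mm tall, that already lies in pocket 1 at the start, or is absent (no reading): then pocket 1 is empty. Origin at the centre of its underside, z up.
- loaded_2: black round plastic cap, 24 mm in diameter, 9 mm tall, that already lies in pocket 2 at the start, or is absent (no reading): then pocket 2 is empty. Origin at the centre of its underside, z up.
- loaded_3: black round plastic cap, 24 mm in diameter, 9 mm tall, that already lies in pocket 3 at the start, or is absent (no reading): then pocket 3 is empty. Origin at the centre of its underside, z up.
- loaded_4: black round plastic cap, 24 mm in diameter, 9 mm tall, that already lies in pocket 4 at the start, or is absent (no reading): then pocket 4 is empty. Origin at the centre of its underside, z up.
- spare_1: loose spare black round cap of the same kind, 24 mm in diameter, 9 mm tall, lying upright on the wooden stool at the left; origin at the centre of its underside, z up
- spare_2: loose spare black round cap of the same kind, 24 mm in diameter, 9 mm tall, lying upright on the wooden stool at the left; origin at the centre of its underside, z up
- spare_3: loose spare black round cap of the same kind, 24 mm in diameter, 9 mm tall, lying upright on the wooden stool at the left; origin at the centre of its underside, z up
- masking_tape: bystander: roll of masking tape, 70 mm across, 25 mm tall, at the back of the bench; origin at the centre of its underside
Mind the look-alikes: they are no part of the job. Leave any blue look-alike of the spacer_50 alone.

How it is judged:
By the outcome, as a careful person would: the job done as asked, in the order asked, and still so for the second after the job is handed in, with the robot touching nothing.
Of loaded_1, loaded_2, loaded_3, loaded_4 only 1 to 2 are there at a start; the rules pass over those that are not, and their reading is None.
Of spacer_60, spacer_50, spacer_40, spacer_30 only 3 to 4 are there at a start; the rules pass over those that are not, and their reading is None.
At some moment in a run one of spacer_60, spacer_50, spacer_40, spacer_30, thumb_nut, spare_1, spare_2, spare_3 may be knocked a few centimetres aside while the robot is not near it.
Once in a run the grip may slacken for a moment while it holds something.
It also fails if it takes over 210 s, if anything falls off the work surface, if the arm or the gripper's body presses on something with over 40 N, if the wrist force passes 120 N, or if a joint passes its speed limit or range.

## Working session

There is one attempt and no reset: what is moved stays moved. The work goes in short steps, each a Python script; the robot and the scene stay as the last script left them, time stands still between calls to the robot, and variables do not carry over. Pictures are saved under pics/ and viewed, about 12 in all and at most 16, crops included, and the job is handed in when it is done.

```bash
ls; mkdir -p pics; python3 - <<'E'
from station import env
import cv2,numpy as np
for n in("side","top"):
    p,d=env.snapshot(n); c=env.calibration(n)
    cv2.imwrite(f"pics/{n}0.png",cv2.cvtColor(p,cv2.COLOR_RGB2BGR)); np.save(f"pics/{n}0.npy",d)
    print(n,np.round(c["K"],1).tolist(),c["dist"],np.round(c["pose"],3).tolist())
print(env.read_eef_rot(),env.read_time_s())
E
```

```text
pics
side [[410.4, 0.0, 272.6], [0.0, 410.4, 214.4], [0.0, 0.0, 1.0]] [-0.03077222  0.          0.          0.          0.        ] [[-0.965, -0.168, 0.202, 382.518], [-0.262, 0.639, -0.723, 756.745], [-0.007, -0.751, -0.66, 741.389], [0.0, 0.0, 0.0, 1.0]]
top [[397.3, 0.0, 283.1], [0.0, 397.3, 203.7], [0.0, 0.0, 1.0]] [-0.07882922  0.          0.          0.          0.        ] [[0.025, -0.995, 0.095, 472.046], [-1.0, -0.023, 0.018, 14.44], [-0.016, -0.096, -0.995, 1016.306], [0.0, 0.0, 0.0, 1.0]]
[-1.79876584e+02  4.66412249e-03  1.53084616e+02] 0.1
```

View pics/top0.png

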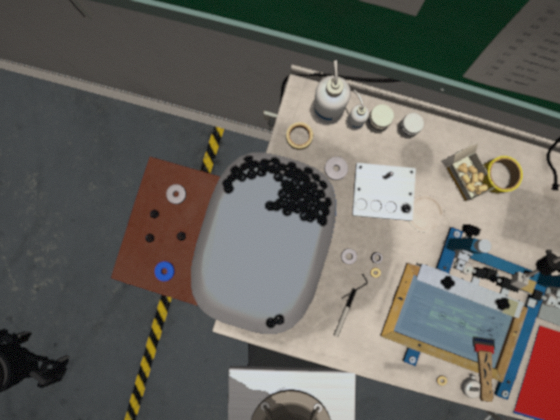

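View pics/side0.png

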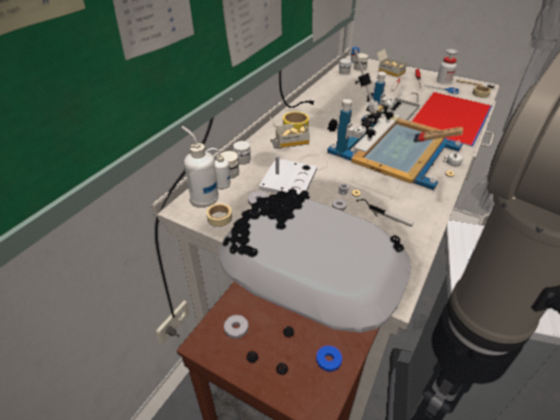

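The top view shows the stool at the left with a grey ring (175,193), a blue ring (165,271) and caps at (154,213), (150,238) and (182,236). The pallet is at (385,190) with a cap at (405,208). Bench rings are at (336,168), (349,256), (376,257) and (376,272), and the tape is at (299,135). Next I zoom in on these.

```bash
cat > h.py <<'E'
import cv2,numpy as np
from station import env
def ray(n,uv):
    c=env.calibration(n);u=cv2.undistortPoints(np.array([[uv]],float),c["K"],c["dist"])[0,0]
    T=c["pose"];return T[:3,3],T[:3,:3]@np.array([u[0],u[1],1])
def cast(n,uv,z):
    o,d=ray(n,uv);return o+d*(z-o[2])/d[2]
def at(n,uv,D):   # point from depth
    o,d=ray(n,uv);return o+d*D
def proj(n,P):
    c=env.calibration(n);T=np.linalg.inv(c["pose"])
    return cv2.projectPoints(np.array([P],float),cv2.Rodrigues(T[:3,:3])[0],T[:3,3],c["K"],np.array(c["dist"]))[0][0,0]
def crop(img,x0,y0,x1,y1,s):
    return cv2.resize(img[y0:y1,x0:x1],None,fx=s,fy=s,interpolation=cv2.INTER_CUBIC)
E
python3 - <<'E'
from h import *
t=cv2.imread("pics/top0.png");d=np.load("pics/top0.npy")
a=crop(t,320,145,425,285,4)
b=crop(t,110,160,210,285,3)
o=np.zeros((600,800,3),np.uint8);o[:560,:420]=a;o[:375,430:730]=b
cv2.imwrite("pics/c1.png",o)
for n,u in dict(tape=(299,135),r60=(336,168),g=(349,256),nut=(376,257),brass=(376,272),stoolring=(175,193),blue=(165,271),c1=(154,213),c2=(150,238),c3=(182,236),cap4=(405,208),p1=(361,203),plate=(400,180)).items():
    w=d[u[1]-9:u[1]+10,u[0]-9:u[0]+10]
    print(n,np.round(cast("top",u,0)),"z",np.round([at("top",u,w[9,9])[2],at("top",u,np.percentile(w[w>0],2))[2]],1))
E
```

```text
tape [751.  -4.   0.] z [ 1.  28.3]
r60 [ 665. -102.    0.] z [-4.2 18. ]
g [ 440. -138.    0.] z [-3.5 14.9]
nut [ 439. -207.    0.] z [-2.6 23.5]
brass [ 401. -207.    0.] z [-2.4 10.4]
stoolring [591. 315.   0.] z [-2.1 15.5]
blue [389. 332.   0.] z [ 1.8 15.3]
c1 [537. 368.   0.] z [7.7 9.4]
c2 [472. 375.   0.] z [6.  9.8]
c3 [480. 291.   0.] z [8.1 9.3]
cap4 [ 565. -281.    0.] z [17.5 19.5]
p1 [ 576. -167.    0.] z [11.6 17.6]
plate [ 638. -268.    0.] z [14.4 67.7]
```

View pics/c1.png

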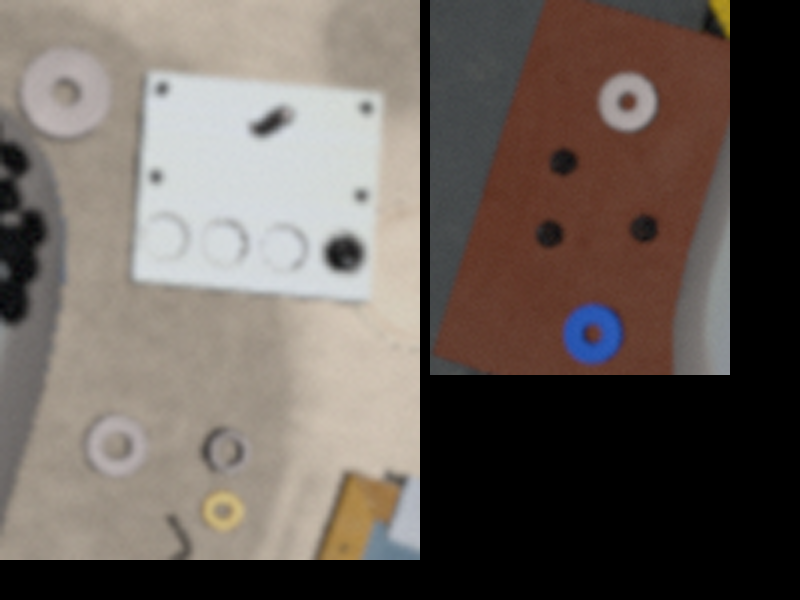

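The pallet has one loaded cap, in the rightmost pocket (1); pockets 2 to 4 are empty. The rings look like 60 at (336,168), 50 on the stool and 40 at (349,256). The nut is at (376,257), and the small brass ring beside it is probably a decoy. Next I measure these precisely.

```bash
cat >> h.py <<'E'
def mask(img,kind):
    h=cv2.cvtColor(img,cv2.COLOR_RGB2HSV)
    if kind=="plate": return ((h[...,1]<22)&(h[...,2]>195)).astype(np.uint8)*255
    if kind=="black": return (h[...,2]<70).astype(np.uint8)*255
def shape(n,img,kind,uv,z,r=16,ref=None):
    """outer outline near uv by colour distance from the local background -> world centre, min/max dia"""
    x,y=[int(round(v)) for v in uv];s=4
    w=cv2.resize(img[y-r:y+r+1,x-r:x+r+1],None,fx=s,fy=s,interpolation=cv2.INTER_CUBIC).astype(float)
    bg=np.median(np.r_[w[0],w[-1],w[:,0],w[:,-1]],axis=0) if ref is None else np.array(ref,float)
    dist=np.linalg.norm(cv2.cvtColor(w.astype(np.float32)/255,cv2.COLOR_RGB2LAB)-cv2.cvtColor((bg[None,None]/255).astype(np.float32),cv2.COLOR_RGB2LAB),axis=2)
    d8=np.clip(dist*3,0,255).astype(np.uint8);t,m=cv2.threshold(d8,0,255,cv2.THRESH_OTSU)
    cs=cv2.findContours(m,cv2.RETR_EXTERNAL,cv2.CHAIN_APPROX_NONE)[0]
    c=r*s+s/2
    cs=[k for k in cs if cv2.contourArea(k)>100]
    k=min(cs,key=lambda k:-cv2.pointPolygonTest(k,(c,c),True))
    (ex,ey),ax,_=cv2.fitEllipse(cv2.convexHull(k))
    p=np.array([(ex+.5)/s-.5+x-r,(ey+.5)/s-.5+y-r])
    sc=np.linalg.norm(cast(n,p+[.5,0],z)-cast(n,p-[.5,0],z))
    return p,cast(n,p,z),np.round(np.array(ax)/s*sc,1)
E
python3 - <<'E'
from h import *
t=cv2.cvtColor(cv2.imread("pics/top0.png"),cv2.COLOR_BGR2RGB);d=np.load("pics/top0.npy")
for n,u,z,r in [("r60",(336,168),14,14),("g",(349,256),12,11),("nut",(376,257),22,8),("brass",(376,272),10,8),("brass2",(441,380),10,9),("stoolring",(175,193),12,14),("blue",(165,271),12,14),("c1",(154,213),9,9),("c2",(150,238),9,9),("c3",(182,236),9,9),("cap1",(405,208),18,7),("pk",(361,205),14,7),("pk",(376,206),14,7),("pk",(391,207),14,7)]:
    p,P,ax=shape("top",t,0,u,z,r);print(n,np.round(p,1),np.round(P,1),ax,t[int(p[1]),int(p[0])-4])
# plate
m=mask(t,"plate");
cs=[c for c in cv2.findContours(m,cv2.RETR_EXTERNAL,cv2.CHAIN_APPROX_NONE)[0] if cv2.pointPolygonTest(c,(385,185),False)>0]
b=cv2.boxPoints(cv2.minAreaRect(cs[0]));Q=np.array([cast("top",q,14) for q in b]);print(np.round(b,1),np.round(Q,1),"ctr",Q.mean(0),[np.linalg.norm(Q[i]-Q[i-1]) for i in range(4)],[np.degrees(np.arctan2(*(Q[i]-Q[i-1])[1::-1])) for i in range(4)])
# height map
ys,xs=np.mgrid[0:420:1,0:560:1];P=np.array([at("top",(x,y),d[y,x]) for y,x in zip(ys[::3,::3].ravel(),xs[::3,::3].ravel()) if d[y,x]>0])
for x in range(300,850,50):
    print(x,[int(max([0,*P[(abs(P[:,0]-x)<25)&(abs(P[:,1]-y)<25),2]])) for y in range(450,-600,-50)])
E
```

```text
r60 [336.1 167.7] [ 663.4 -100.5   14. ] [54.4 55.9] [167 159 157]
g [347.8 256. ] [ 439.9 -132.8   12. ] [40.2 42.9] [179 170 171]
nut [378.2 257.8] [ 437.5 -207.3   22. ] [11.8 16. ] [154 146 141]
brass [375.3 272.2] [ 400.9 -202.9   10. ] [25.1 26.5] [186 164 116]
brass2 [441.  379.8] [ 135.8 -372.2   10. ] [27.1 30.5] [133 122 105]
stoolring [175.6 193.6] [587.7 310.   12. ] [51.2 51.6] [160 152 152]
blue [163.9 270.9] [390.1 330.7  12. ] [52.1 53.1] [ 43  87 175]
c1 [154.1 213.5] [535.2 364.6   9. ] [22.8 23.9] [60 43 38]
c2 [149.4 237.6] [473.1 373.4   9. ] [23.1 23.7] [68 45 41]
c3 [181.  235.8] [480.1 291.4   9. ] [22.9 24. ] [78 48 39]
cap1 [405.5 208. ] [ 563.8 -277.1   18. ] [22.9 24.5] [113 114 113]
pk [362.1 203.1] [ 574.1 -167.5   14. ] [25.  31.1] [214 217 218]
pk [376.8 204.4] [ 571.6 -205.    14. ] [25.3 30.9] [211 216 218]
pk [391.6 206.3] [ 567.7 -242.8   14. ] [27.  31.8] [211 216 220]
[[352.9 214.3]
 [357.7 161.8]
 [417.3 167.2]
 [412.6 219.7]] [[ 545.1 -144.3   14. ]
 [ 680.2 -155.6   14. ]
 [ 670.  -309.8   14. ]
 [ 534.8 -296.3   14. ]] ctr [ 607.51329035 -226.50332968   14.        ] [np.float64(152.33534744222166), np.float64(135.48517954092728), np.float64(154.46067276505883), np.float64(135.8740258996862)] [np.float64(86.09831743147718), np.float64(-4.800720288807739), np.float64(-93.77592742267086), np.float64(174.30553998211985)]Traceback (most recent call last):
  File "<stdin>", line 10, in <module>
  File "h.py", line 9, in at
    o,d=ray(n,uv);return o+d*D
        ~~~^^^^^^
  File "h.py", line 4, in ray
    c=env.calibration(n);u=cv2.undistortPoints(np.array([[uv]],float),c["K"],c["dist"])[0,0]
ValueError: time passes only in moves, steps and waits
```

```bash
cat >> h.py <<'E'
Y=85.0
def rpy(yaw=Y): return [180,0,yaw]
def say(*a): print(*[np.round(x,2) if not isinstance(x,str) else x for x in a])
def snap(n,name=None):
    p,d=env.snapshot(n)
    if name: cv2.imwrite(f"pics/{name}.png",cv2.cvtColor(p,cv2.COLOR_RGB2BGR))
    return p,d
PAL=np.array([607.5,-226.5]);A=np.radians(-4.9)
def pal(x,y): return PAL+[x*np.cos(A)-y*np.sin(A),x*np.sin(A)+y*np.cos(A)]
def pick(xy,z,op,force,yaw=Y,up=220):
    env.move_gripper(op); env.move_to([*xy,up],rpy(yaw)); env.servo_line([*xy,z+40],vel=200)
    hit=env.servo_line([*xy,z],vel=40,threshold=8); say("pick hit",str(hit),env.read_ee_pos())
    env.move_gripper(0.0,force); say("grip",env.read_grip_width())
    env.servo_line([*xy,up],vel=150); say("lifted",env.read_grip_width(),env.read_contact_force(),env.read_time_s())
E
python3 - <<'E'
from h import *
d=np.load("pics/top0.npy");c=env.calibration("top")
ys,xs=np.mgrid[0:420,0:560];u=cv2.undistortPoints(np.stack([xs,ys],-1).reshape(-1,1,2).astype(float),c["K"],c["dist"])[:,0]
P=c["pose"][:3,3]+(np.c_[u,np.ones(len(u))]*d.reshape(-1,1))@c["pose"][:3,:3].T
P=P[d.ravel()>0]
print("y:",list(range(450,-600,-50)))
for x in range(300,850,50):
    print(x,[int(max([0,*P[(abs(P[:,0]-x)<25)&(abs(P[:,1]-y)<25),2]])) for y in range(450,-600,-50)])
for n,xy in dict(c1=(535,365),c2=(473,373),c3=(480,291),r50=(588,310),r60=(663,-100),r40=(440,-134),nut=(438,-208),post=pal(37,0),p4=pal(-38,57),p2=pal(-38,-19)).items():
    for yaw in (85,-95):
        q=env.solve_ik([*xy,15],rpy(yaw));q2=env.solve_ik([*xy,220],rpy(yaw));print(n,np.round(xy),yaw,None if q is None else np.round(q),None if q2 is None else np.round(q2)[[0,6]])
E
```

```text
y: [450, 400, 350, 300, 250, 200, 150, 100, 50, 0, -50, -100, -150, -200, -250, -300, -350, -400, -450, -500, -550]
300 [404, 0, 0, 1, 40, 68, 73, 74, 79, 74, 37, 14, 15, 84, 84, 71, 71, 72, 101, 106, 101]
350 [4, 4, 15, 12, 63, 75, 75, 74, 75, 75, 67, 5, 18, 75, 83, 72, 106, 106, 137, 135, 119]
400 [3, 5, 16, 15, 65, 74, 74, 74, 74, 75, 74, 11, 13, 18, 84, 135, 138, 114, 134, 223, 221]
450 [5, 12, 11, 11, 64, 74, 74, 76, 74, 75, 74, 39, 15, 24, 81, 105, 114, 193, 29, 239, 240]
500 [3, 12, 10, 10, 50, 74, 75, 75, 75, 80, 92, 51, 5, 5, 5, 4, 16, 194, 107, 3, 4]
550 [1, 10, 12, 15, 27, 74, 77, 76, 94, 96, 93, 72, 17, 18, 19, 21, 5, 4, 3, 5, 4]
600 [0, 4, 14, 15, 4, 88, 89, 84, 93, 95, 94, 68, 19, 18, 18, 18, 4, 46, 47, 47, 51]
650 [0, 4, 4, 4, 5, 46, 92, 91, 90, 92, 77, 28, 19, 76, 77, 18, 4, 51, 49, 49, 49]
700 [0, 4, 1, 0, 0, 0, 48, 59, 59, 31, 26, 17, 16, 15, 4, 4, 4, 85, 82, 50, 50]
750 [0, 0, 0, 0, 0, 0, 0, 0, 25, 28, 28, 4, 82, 64, 64, 59, 5, 402, 407, 336, 263]
800 [0, 0, 0, 0, 0, 0, 0, 0, 5, 24, 187, 199, 128, 67, 230, 531, 538, 486, 410, 99, 97]
c1 [535 365] 85 [-46.  40.  16.
[... 671 characters left out ...]
 57. 117. -36.  50.  44.] [-30.  19.]
r40 [ 440 -134] -95 [ -33.   37.   65.  117.  -43.   54. -130.] [ -40. -157.]
nut [ 438 -208] 85 [-21.  38.  62. 113. -42.  55.  57.] [-18.  30.]
nut [ 438 -208] -95 [ 56.  31. -42. 111.  28.  49. 174.] [ -28. -145.]
post [ 644. -230.] 85 [ -5.  49.  40.  79. -33.  64.  35.] [-8. 33.]
post [ 644. -230.] -95 [ -15.   59.   64.   79.  -53.   74. -133.] [ -12. -142.]
p4 [ 575. -166.] 85 [-11.  40.  39.  95. -29.  56.  32.] [-18.  28.]
p4 [ 575. -166.] -95 [ -25.   52.   64.   95.  -50.   67. -132.] [ -24. -145.]
p2 [ 568. -242.] 85 [ -9.  45.  49.  91. -38.  61.  45.] [-16.  42.]
p2 [ 568. -242.] -95 [ -16.   53.   64.   92.  -51.   68. -126.] [ -15. -138.]
```

```bash
python3 - <<'E'
from h import *
p,_=snap("top");_,P,ax=shape("top",p,0,(154,213),9,9);say(P,ax)
pick(P[:2],2.5,0.5,40)
xy=pal(-38,57);env.move_to([*xy,220],rpy());env.servo_line([*xy,40],vel=200)
say("w",env.read_grip_width(),env.read_ee_pos(),env.read_time_s())
s,_=snap("side");t,_=snap("top")
o=np.zeros((600,800,3),np.uint8)
u=[int(v) for v in proj("side",[*xy,30])];v=[int(k) for k in proj("top",[*xy,30])];print(u,v)
o[:400,:400]=crop(s,u[0]-40,u[1]-40,u[0]+40,u[1]+40,5);o[:400,400:]=crop(t,v[0]-40,v[1]-40,v[0]+40,v[1]+40,5)
cv2.imwrite("pics/c2.png",o[...,::-1]); np.save("pics/s2.npy",s);np.save("pics/t2.npy",t)
E
```

```text
[535.2  364.68   9.  ] [22.8 23.7]
pick hit False [535.51 364.86   2.87]
grip 0.22
lifted 0.23 [ 0.04 -0.34  0.32] 5.96
w 0.22 [ 575.69 -166.88   41.3 ] 8.93
[294, 183] [362, 202]
```

View pics/c2.png

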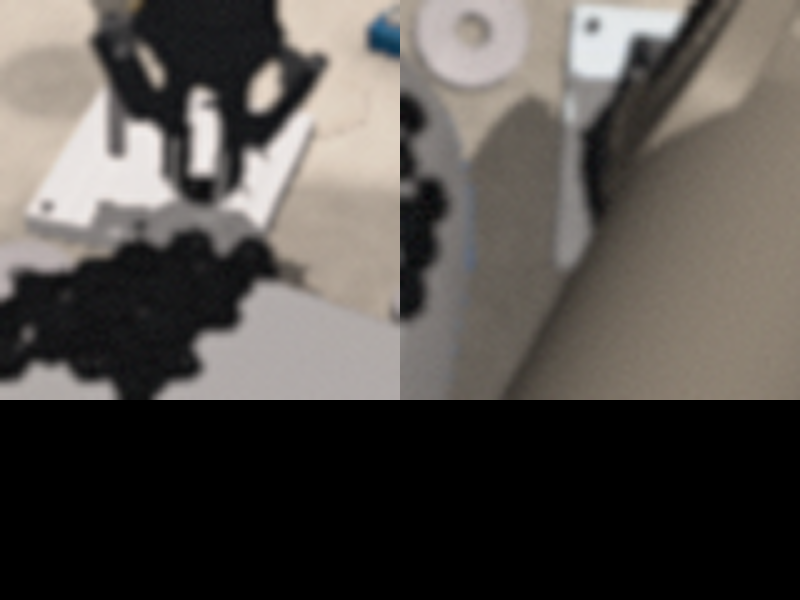

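Side view: the cap is held between the fingers at about (295,181), right over pocket 4. I lower it with a force threshold.

```bash
cat >> h.py <<'E'
def seat(xy,zstop,cur=40):
    env.servo_line([*xy,24],vel=80)
    hit=env.servo_line([*xy,zstop],vel=20,threshold=5); e=env.read_ee_pos(); say("seat hit",str(hit),e,env.read_contact_force())
    return e
def release(op,xy,up=220):
    env.move_gripper(op); e=env.read_ee_pos(); env.servo_line([*xy,e[2]+40],vel=100); env.servo_line([*xy,up],vel=250); say("t",env.read_time_s())
E
python3 - <<'E'
from h import *
xy=pal(-38,57);e=seat(xy,11.5);say(env.read_grip_width())
E
```

```text
seat hit True [ 574.42 -166.61   14.45] [0.03 0.72 4.47]
0.23
```

Contact at TCP z = 14.5 matches the fingertips reaching the plate top, which leaves the cap about 2 mm inside the pocket. I release, press it with the shut fingers, and check.

```bash
cat >> h.py <<'E'
def press(xy,z=16.5):
    env.move_gripper(0.0); env.servo_line([*xy,30],vel=150)
    hit=env.servo_line([*xy,z],vel=20,threshold=6); say("press",str(hit),env.read_ee_pos())
    env.servo_line([*xy,60],vel=150)
E
python3 - <<'E'
from h import *
xy=pal(-38,57)
env.move_gripper(0.42);env.servo_line([*xy,40],vel=100);press(xy)
env.servo_line([*xy,220],vel=250)
env.move_to([480,291,220],rpy()); say(env.read_time_s())
t,d=snap("top","t3");np.save("pics/t3.npy",d)
s,_=snap("side");o=np.zeros((480,800,3),np.uint8);o[:,:400]=crop(t,350,160,430,256,5)
u=[int(v) for v in proj("side",[*pal(0,0),14])];o[:400,400:]=crop(s,u[0]-40,u[1]-40,u[0]+40,u[1]+40,5)
cv2.imwrite("pics/c3.png",o[...,::-1])
print(shape("top",t,0,proj("top",[*xy,18]),18,7), xy)
for uv in ((154,213),(149.4,237.6)): 
  print(shape("top",t,0,uv,9,9))
E
```

```text
press True [ 574.35 -166.33   17.99]
14.82
(array([360.75915575, 202.8503418 ]), array([ 574.18115525, -163.36202031,   18.        ]), array([21.8, 24.1])) [ 574.50764336 -166.46247504]
(array([147.39665461, 215.29070854]), array([530.24731731, 381.92772932,   9.        ]), array([23.1, 66.7]))
(array([154.52421856, 242.19313908]), array([461.76786408, 359.49884888,   9.        ]), array([32.6, 39.3]))
```

View pics/c3.png

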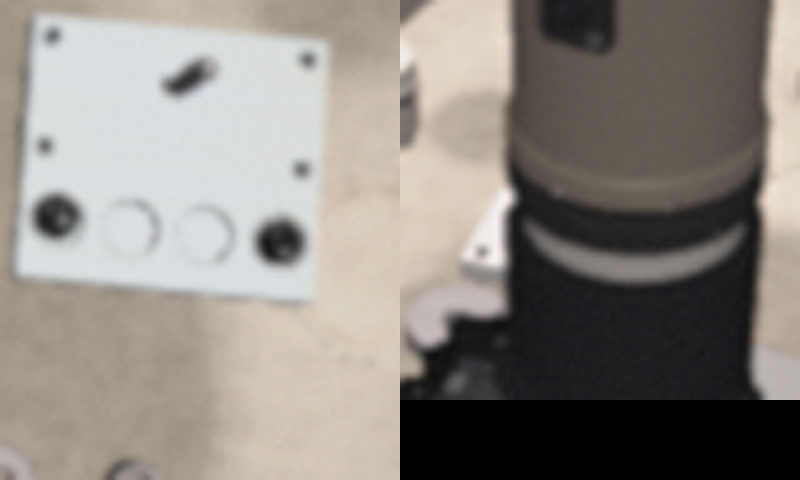

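Cap 4 is seated: the press met it at z = 18.0, the height of a seated cap. Next are the other two caps, with a fresh look at the stool before each pick.

```bash
cat >> h.py <<'E'
def capjob(uv,k):
    """arm must be clear of the stool"""
    p,_=snap("top");q,P,ax=shape("top",p,0,uv,9,9);say("cap",q,P,ax)
    if ax.max()>28 or ax.min()<20: print("STOP");return
    pick(P[:2]+[0,.7],2.5,0.5,40)
    xy=pal(-38,k)+[0,.5]
    env.move_to([*xy,220],rpy());env.servo_line([*xy,40],vel=200);w=env.read_grip_width();say("w",w)
    if w<.15: print("LOST");return
    e=seat(xy,11.5)
    if e[2]>16: print("RIM");return
    env.move_gripper(0.42);env.servo_line([*xy,40],vel=100);press(xy);env.servo_line([*xy,220],vel=250);say(env.read_time_s())
E
python3 - <<'E'
from h import *
env.move_to([500,0,240],rpy())
capjob((181,235.8),19)
E
```

```text
cap [180.96 235.75] [480.15 291.48   9.  ] [23.2 23.8]
pick hit False [480.46 292.27   2.77]
grip 0.23
lifted 0.23 [-1.05  0.97 -0.77] 21.84
w 0.23
seat hit True [ 571.34 -203.84   14.48] [-0.57 -0.11  4.33]
press True [ 571.16 -203.71   18.03]
28.81
```

```bash
python3 - <<'E'
from h import *
capjob((149.4,237.6),-19)
env.move_to([500,0,240],rpy())
t,_=snap("top","t4")
for k in (57,19,-19,-57):print(shape("top",t,0,proj("top",[*pal(-38,k),18]),18,7)[1:],pal(-38,k))
cv2.imwrite("pics/c4.png",cv2.cvtColor(np.hstack([crop(t,350,160,430,256,5),crop(t,110,160,190,256,5)]),cv2.COLOR_RGB2BGR))
E
```

```text
cap [149.4  237.61] [473.08 373.53   9.  ] [23.  23.9]
pick hit False [473.39 374.32   2.83]
grip 0.23
lifted 0.23 [-0.28  0.    0.3 ] 35.59
w 0.23
seat hit True [ 568.11 -241.71   14.49] [-0.94  0.64  4.13]
press True [ 567.91 -241.55   18.02]
42.94
(array([ 574.25871507, -163.36043927,   18.        ]), array([22. , 23.9])) [ 574.50764336 -166.46247504]
(array([ 570.97960775, -201.68522003,   18.        ]), array([22.2, 24.3])) [ 571.26180028 -204.32359629]
(array([ 567.71858823, -239.39059058,   18.        ]), array([23.7, 25.2])) [ 568.01595721 -242.18471755]
(array([ 563.80402031, -277.08233794,   18.        ]), array([22.7, 24.4])) [ 564.77011413 -280.0458388 ]
```

View pics/c4.png

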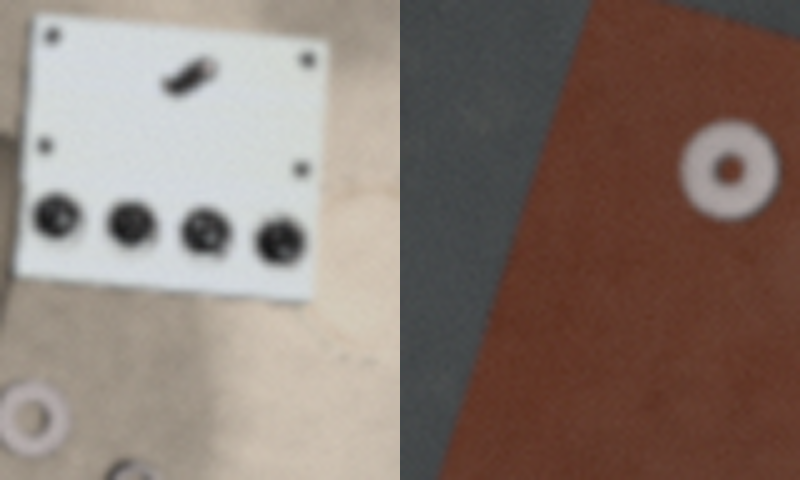

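All four pockets hold caps, each at z = 18. Next I measure the post and the rings.

```bash
python3 - <<'E'
from h import *
env.move_to([440,180,260],rpy())
t,dt=snap("top");s,_=snap("side","s5")
for n,u,z,r in [("r60",(336,168),14,14),("r40",(349,256),12,10),("r50",(175,193),12,14)]:
    p,P,ax=shape("top",t,0,u,z,r);say(n,p,P,ax)
print(env.read_time_s(),proj("side",[*pal(37,0),76]),proj("top",[*pal(37,0),76]),proj("top",[*pal(37,0),14]))
o=np.zeros((480,800,3),np.uint8)
u=[int(v) for v in proj("side",[*pal(37,0),45])];print(u)
o[:480,:400]=crop(s,u[0]-20,u[1]-24,u[0]+20,u[1]+24,10);o[:480,400:]=crop(t,370,155,410,203,10)
cv2.imwrite("pics/c5.png",o[...,::-1])
E
```

```text
r60 [333.74 170.36] [656.4  -94.54  14.  ] [56.4 76.2]
r40 [353.96 247.12] [ 462.51 -148.14   12.  ] [18.  33.6]
r50 [175.59 193.63] [587.68 309.9   12.  ] [51.  51.8]
44.8667 [276.34718904 155.0584994 ] [392.6803394  172.05104304] [386.45075381 176.2796926 ]
[276, 163]
```

View pics/c5.png

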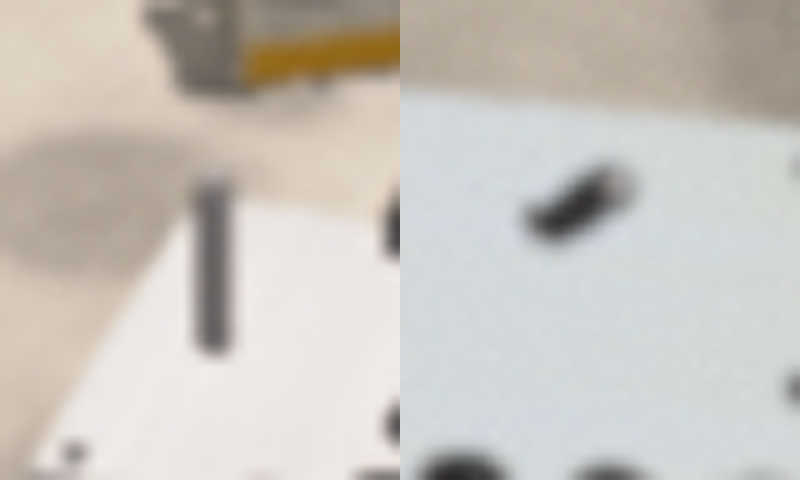

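The post tip is at side (277,156.8) and top (391.2,172.4). Both put the pallet about 3 mm further in +y than my first estimate, which agrees with the cap readings, so I correct PAL. The arm's shade disturbed the r60 and r40 readings, so I move away and look again.

```bash
sed -i 's/PAL=np.array(\[607.5,-226.5\])/PAL=np.array([607.5,-223.7])/' h.py
python3 - <<'E'
from h import *
say(cast("top",(391.2,172.4),76),pal(37,0))
env.move_to([480,330,240],rpy())
t,dt=snap("top","t6");
for n,u,z,r in [("r60",(336,168),14,14),("r40",(348,256),12,11),("nut",(376,257),22,8)]:
    p,P,ax=shape("top",t,0,u,z,r);say(n,p,P,ax)
cv2.imwrite("pics/c6.png",cv2.cvtColor(crop(t,310,145,430,285,4),cv2.COLOR_RGB2BGR))
E
```

```text
[ 643.42 -226.07   76.  ] [ 644.36 -226.86]
r60 [335.78 167.75] [663.31 -99.68  14.  ] [53.4 58.4]
r40 [354.35 246.95] [ 462.97 -149.12   12.  ] [21.  36.7]
nut [378.12 257.9 ] [ 437.17 -207.1    22.  ] [12.1 16.7]
```

View pics/c6.png

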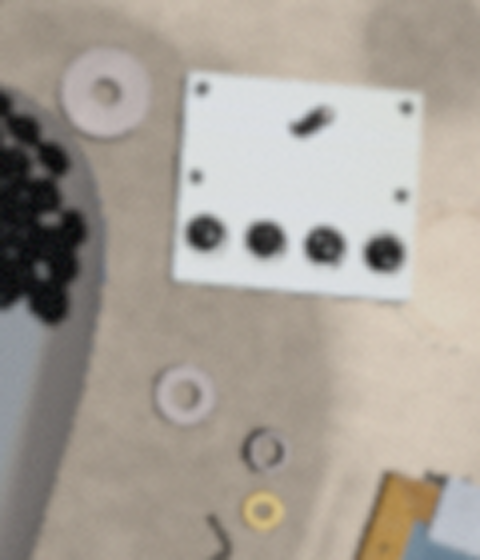

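The knock has happened: r40 moved to pixel (356,243.7). r60 is unmoved at (336.2,168). I pick r60 with the jaws turned clear of the bag and the plate.

```bash
cat >> h.py <<'E'
def over_post(name,zh):
    xy=pal(37,0);env.move_to([*xy,220],rpy());env.servo_line([*xy,zh],vel=150)
    say("w",env.read_grip_width(),env.read_ee_pos(),env.read_contact_force(),env.read_time_s())
    s,_=snap("side");u=[int(v) for v in proj("side",[*xy,76])]
    cv2.imwrite(f"pics/{name}.png",cv2.cvtColor(crop(s,u[0]-30,u[1]-30,u[0]+30,u[1]+30,8),cv2.COLOR_RGB2BGR));print("crop x8 origin",u[0]-30,u[1]-30)
E
python3 - <<'E'
from h import *
pick([663.2,-100],1.0,0.95,90,yaw=110)
over_post("c7",105)
E
```

```text
pick hit False [ 663.5  -100.1     1.38]
grip 0.65
lifted 0.64 [ 0.35 -0.67 -1.69] 52.2
w 0.65 [ 645.17 -227.05  106.25] [0.35 0.16 0.29] 53.69
crop x8 origin 246 125
```

View pics/c7.png

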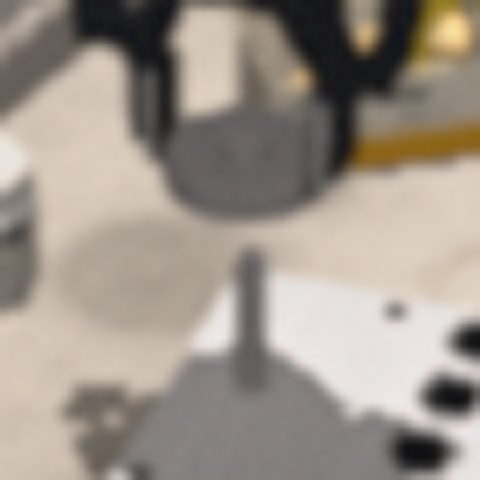

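Side view: the ring is centred at column 250 in the crop and the post at 252, so they line up within 1 mm. I compare the ring's lower rim (row 220, i.e. pixel row 152.5) with the prediction for depth, then lower it.

```bash
python3 - <<'E'
from h import *
xy=pal(37,0);e=env.read_ee_pos()
th=np.radians(range(0,360,5))
r=[proj("side",[e[0]+30*np.cos(a),e[1]+30*np.sin(a),e[2]-1.4]) for a in th];print("pred low row",max(q[1] for q in r), "cols",min(q[0] for q in r),max(q[0] for q in r),"post tip",proj("side",[*xy,76]))
env.servo_line([*xy,80],vel=60)
hit=env.servo_line([*xy,60],vel=30,threshold=5);say(str(hit),env.read_ee_pos(),env.read_contact_force())
if not hit:
    hit=env.servo_line([*xy,14.0],vel=40,threshold=6);say(str(hit),env.read_ee_pos(),env.read_contact_force(),env.read_grip_width())
E
```

```text
pred low row 152.5647092029593 cols 265.4543486747859 286.21602338360583 post tip [276.10315156 155.56730003]
False [ 644.46 -226.98   60.12] [ 0.82 -0.11 -0.82]
True [ 644.04 -226.62   16.25] [-0.68  0.92  3.75] 0.65
```

```bash
python3 - <<'E'
from h import *
xy=pal(37,0)
env.servo_line([*xy,15.0],vel=10,threshold=10);say(env.read_ee_pos(),env.read_contact_force())
env.move_gripper(0.85);env.servo_line([*xy,100],vel=120);env.servo_line([*xy,220],vel=250)
env.move_to([500,100,240],rpy());say(env.read_time_s())
t,dt=snap("top","t8");s,_=snap("side")
for n,u,z,r in [("r50",(175.6,193.6),12,14),("r40",(356,243.7),12,10)]:
    p,P,ax=shape("top",t,0,u,z,r);say(n,p,P,ax)
u=[int(v) for v in proj("side",[*pal(37,0),45])]
cv2.imwrite("pics/c8.png",cv2.cvtColor(np.hstack([crop(s,u[0]-25,u[1]-25,u[0]+25,u[1]+25,8),crop(t,365,150,415,200,8)]),cv2.COLOR_RGB2BGR))
E
```

```text
[ 644.07 -226.64   16.29] [-2.76  1.64  7.11]
59.6
r50 [178.3  191.54] [593.24 303.09  12.  ] [ 14.2 111.9]
r40 [354.98 243.44] [ 471.79 -150.62   12.  ] [40.4 44.1]
```

View pics/c8.png

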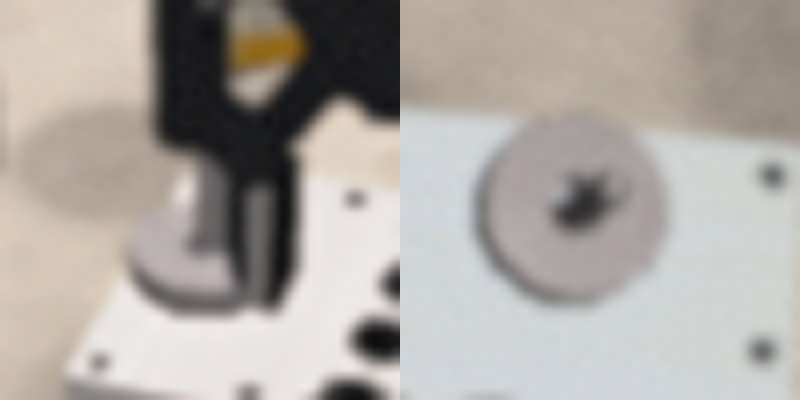

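Spacer 60 lies flat around the post. Next is spacer 50 from the stool.

```bash
cat >> h.py <<'E'
def thread(base,zg,op):
    """base: height the piece must come to rest on; zg: TCP above the piece's underside"""
    xy=pal(37,0);w0=env.read_grip_width()
    env.servo_line([*xy,80],vel=60)
    hit=env.servo_line([*xy,max(60,base+zg+8)],vel=30,threshold=5);say(str(hit),env.read_ee_pos(),env.read_contact_force())
    if hit: print("CAUGHT");return
    hit=env.servo_line([*xy,base+zg-.5],vel=30,threshold=6);e=env.read_ee_pos();say(str(hit),e,"expected",base+zg,env.read_contact_force(),env.read_grip_width())
    if e[2]>base+zg+2.5: print("HIGH");return
    env.move_gripper(op);env.servo_line([*xy,e[2]+85],vel=120);env.servo_line([*xy,220],vel=250);say(env.read_time_s())
E
python3 - <<'E'
from h import *
pick([587.7,310.2],1.0,0.85,80)
over_post("c9",105)
E
```

```text
pick hit False [588.02 310.25   1.39]
grip 0.53
lifted 0.53 [-0.14  0.34 -1.11] 64.98
w 0.54 [ 645.03 -227.35  106.24] [-0.12  0.12 -0.71] 67.85
crop x8 origin 246 125
```

View pics/c9.png

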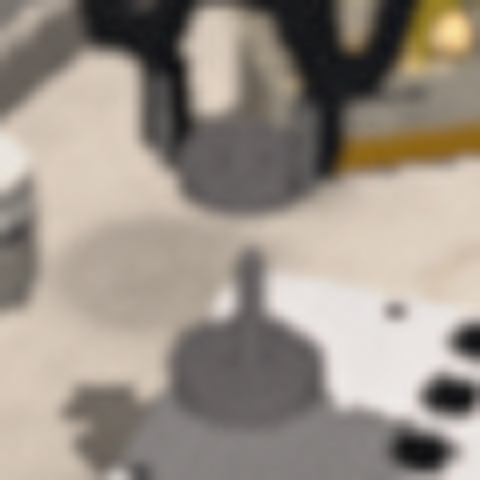

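The ring is centred over the post (248 vs 252 in the crop), so I thread it and re-measure r40.

```bash
python3 - <<'E'
from h import *
thread(28,1.4,0.75)
env.move_to([480,330,240],rpy())
t,_=snap("top");s,_=snap("side")
p,P,ax=shape("top",t,0,(355,243.4),12,10);say("r40",p,P,ax)
p,P,ax=shape("top",t,0,(376,257),22,8);say("nut",p,P,ax)
a=crop(t,330,150,430,290,4)
cv2.imwrite("pics/c10.png",cv2.cvtColor(a,cv2.COLOR_RGB2BGR))
E
```

```text
False [ 644.45 -226.99   60.13] [ 0.07  0.1  -0.35]
True [ 644.07 -226.64   30.7 ] expected 29.4 [-0.14  0.05  4.09] 0.53
71.93
r40 [354.98 243.41] [ 471.89 -150.61   12.  ] [40.7 43.9]
nut [377.99 257.8 ] [ 437.42 -206.77   22.  ] [12.5 16.2]
```

View pics/c10.png

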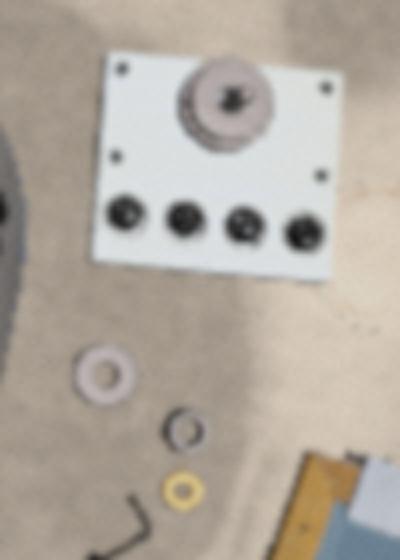

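Spacers 60 and 50 are stacked flat. r40 is at (355.7,243.5) and the nut top at about (376.9,257.4). I pick r40.

```bash
python3 - <<'E'
from h import *
P=cast("top",(355.7,243.5),12);say(P,cast("top",(376.9,257.4),22))
pick(P[:2],1.0,0.7,70)
over_post("c11",105)
E
```

```text
[ 471.69 -152.43   12.  ] [ 438.35 -204.04   22.  ]
pick hit False [ 471.94 -152.59    1.24]
grip 0.43
lifted 0.43 [ 0.12  0.1  -0.84] 80.23
w 0.43 [ 645.01 -227.16  106.61] [ 1.28  0.33 -0.07] 81.92
crop x8 origin 246 125
```

View pics/c11.png

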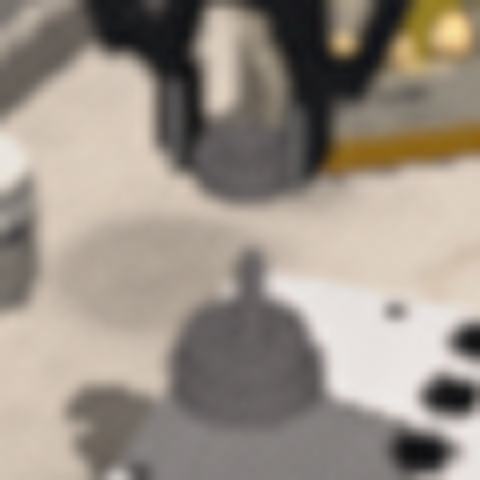

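```bash
python3 - <<'E'
from h import *
thread(40,1.3,0.6)
env.move_to([480,250,240],rpy())
t,_=snap("top")
P=cast("top",(376.9,257.4),22)
for y in (130,150,40,20): 
    q=env.solve_ik([438.3,-205,10],rpy(y));print(y,None if q is None else np.round(q))
cv2.imwrite("pics/c12.png",cv2.cvtColor(np.hstack([crop(t,360,150,410,200,8),crop(t,355,235,405,285,8)]),cv2.COLOR_RGB2BGR))
E
```

```text
False [ 644.45 -226.99   60.12] [-0.34  0.58 -1.12]
True [ 644.16 -226.72   41.87] expected 41.3 [-0.27  0.57  4.28] 0.43
85.62
130 [-15.  33.  51. 114. -34.  49.  94.]
150 [-13.  32.  47. 113. -31.  48. 111.]
40 [-18.  36.  56. 114. -38.  51.   8.]
20 [-19.  36.  56. 114. -38.  52. -12.]
```

View pics/c12.png

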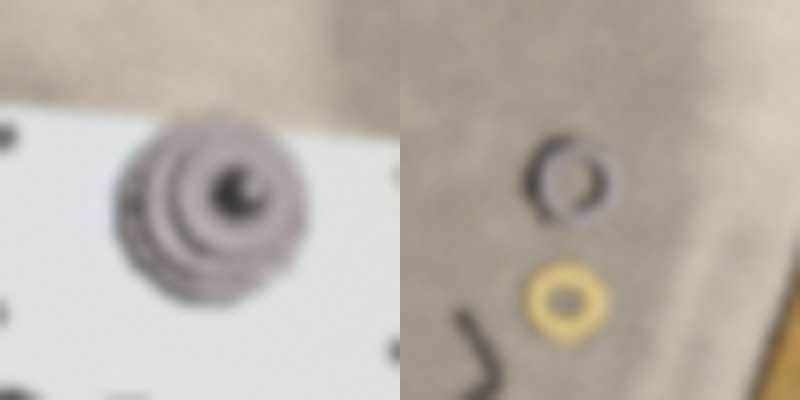

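The stack is in order. The nut top is centred at pixel (376.5,257.1). I pick it with the jaws diagonal, clear of the brass washer.

```bash
python3 - <<'E'
from h import *
P=cast("top",(376.5,257.1),22);say(P)
pick(P[:2],9.0,0.55,60,yaw=130)
over_post("c13",112)
E
```

```text
[ 439.07 -203.03   22.  ]
pick hit False [ 439.32 -203.21    9.24]
grip 0.27
lifted 0.27 [ 0.09  0.43 -1.13] 93.47
w 0.27 [ 644.78 -227.42  113.56] [-0.47 -0.74  0.15] 95.18
crop x8 origin 246 125
```

View pics/c13.png

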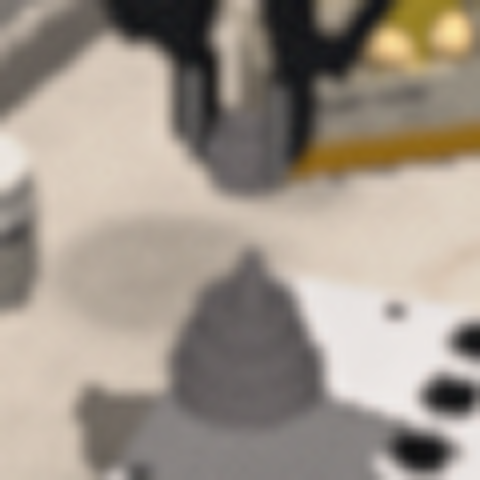

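The nut is held over the post and hangs straight, centred at column 248 against 252 for the post. I thread it with small force thresholds.

```bash
python3 - <<'E'
from h import *
xy=pal(37,0)
env.servo_line([*xy,89],vel=60)
hit=env.servo_line([*xy,70],vel=25,threshold=5);say(str(hit),env.read_ee_pos(),env.read_contact_force())
if not hit:
    hit=env.servo_line([*xy,60.7],vel=20,threshold=6);e=env.read_ee_pos();say(str(hit),e,env.read_contact_force(),env.read_grip_width())
    if e[2]<64:
        env.move_gripper(.5);env.servo_line([*xy,150],vel=100);env.servo_line([*xy,220],vel=200)
        env.move_to([480,250,240],rpy());env.hold(.5);say(env.read_time_s())
        t,d=snap("top");s,_=snap("side")
        u=[int(v) for v in proj("side",[*xy,45])]
        cv2.imwrite("pics/c14.png",cv2.cvtColor(np.hstack([crop(s,u[0]-30,u[1]-35,u[0]+30,u[1]+35,7)[:490],crop(t,345,148,425,228,5)[:400].repeat(1,0) if 0 else cv2.resize(t[148:218,362:416],(378,490),interpolation=cv2.INTER_CUBIC)]),cv2.COLOR_RGB2BGR))
E
```

```text
False [ 644.44 -226.97   70.16] [ 0.5  -0.19 -0.08]
True [ 644.38 -226.81   61.77] [ 1.77 -0.02  4.81] 0.27
101.31
```

View pics/c14.png

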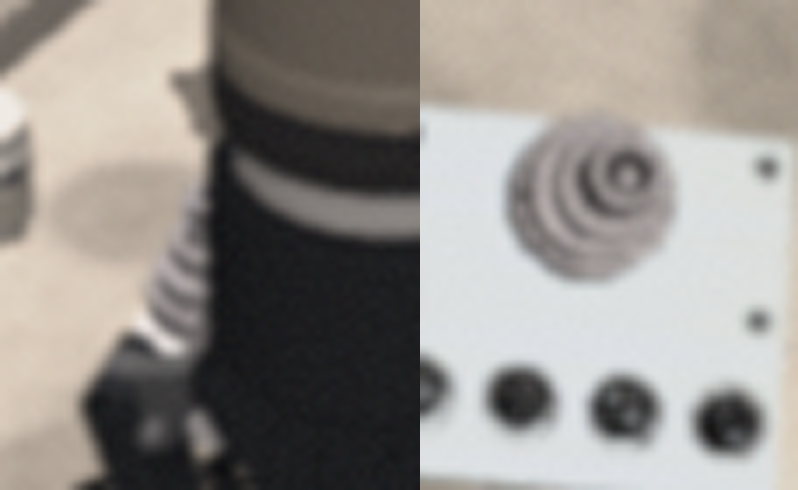

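The nut rests on spacer 40 (contact at 61.8, expected 61.2) and the stack is concentric. My picture views are used up, so I check numerically that no steel 30 mm ring was missed: low blobs of about 10 mm height in the initial depth map. I also check the final heights.

```bash
python3 - <<'E'
from h import *
c=env.calibration("top")
def world(d):
    ys,xs=np.mgrid[0:420,0:560];u=cv2.undistortPoints(np.stack([xs,ys],-1).reshape(-1,1,2).astype(float),c["K"],c["dist"])[:,0]
    return (c["pose"][:3,3]+(np.c_[u,np.ones(len(u))]*d.reshape(-1,1))@c["pose"][:3,:3].T).reshape(420,560,3)
t=cv2.imread("pics/top0.png");d=cv2.medianBlur(np.load("pics/top0.npy"),3);W=world(d)
m=((W[...,2]>5.5)&(W[...,2]<15)&(d>0)).astype(np.uint8)
n,l,st,ce=cv2.connectedComponentsWithStats(m)
for i in range(1,n):
    x,y,w,h,a=st[i]
    if 6<=w<=28 and 6<=h<=28 and a>30:
        R=np.hypot(*W[int(ce[i][1]),int(ce[i][0]),:2]); hsv=cv2.cvtColor(t,cv2.COLOR_BGR2HSV)[l==i]
        print(np.round(ce[i]),w,h,a,np.round(W[int(ce[i][1]),int(ce[i][0])]),"R",round(R),"HSV",np.median(hsv,0))
env.move_to([430,200,260],rpy())
t2,d2=snap("top");W=world(d2)
for k in (57,19,-19,-57):
    q=proj("top",[*pal(-38,k),18]).round().astype(int);print(k,np.median(W[q[1]-2:q[1]+3,q[0]-2:q[0]+3,2]))
q=proj("top",[*pal(37,0),74]).round().astype(int);print("stack",np.round(W[q[1]-10:q[1]+14:3,q[0]-12:q[0]+11:3,2]))
print(shape("top",t2,0,(299,135),25,18)[1],env.read_time_s())
E
```

```text
[336. 168.] 23 24 379 [668. -99.  -1.] R 675 HSV [  6.  14. 176.]
[474. 164.] 10 17 38 [ 686. -461.   11.] R 826 HSV [19.  48.5 87. ]
[508. 173.] 18 28 66 [ 667. -558.   -0.] R 870 HSV [ 16.  109.5  58. ]
[175. 193.] 20 20 269 [591. 315.   0.] R 669 HSV [  4.  15. 162.]
[153. 214.] 8 7 45 [537. 368.   8.] R 651 HSV [ 8. 51. 31.]
[180. 236.] 8 8 46 [482. 295.   5.] R 565 HSV [ 9.5 54.5 36.5]
[149. 237.] 9 8 43 [475. 378.   6.] R 607 HSV [ 8. 66. 35.]
[348. 256.] 16 15 167 [ 442. -135.   -1.] R 462 HSV [  6.  14. 171.]
[164. 271.] 20 19 273 [391. 334.   1.] R 514 HSV [110. 192. 171.]
[375. 273.] 11 10 60 [ 401. -205.   -2.] R 450 HSV [ 21.  91. 193.]
[467. 382.] 13 20 55 [ 134. -438.   13.] R 458 HSV [17. 23. 81.]
[441. 380.] 10 8 50 [ 132. -376.   -1.] R 399 HSV [ 21.  95. 189.]
57 15.7563128815367
19 15.858009548323253
-19 15.925420609692537
-57 15.461853335375167
stack [[ 1. -1. -1.  1. -4.  1. -4. -4.]
 [15. 27. 41. 41. 26. -3. -2. -3.]
 [30. 38. 52. 76. 74. 72. 13. 11.]
 [38. 50. 65. 34. 75. 66. 27. 16.]
 [44. 50. 66. 72. 76. 70. 50. 14.]
 [41. 49. 52. 63. 73. 53. 30. 14.]
 [39. 42. 52. 52. 53. 39. 27. 12.]
 [26. 34. 41. 37. 40. 30. 13. 15.]]
[759.36991748  -0.91427635  25.        ] 101.85
```

No steel 30 mm ring is present. The only 10 mm-high small rings are brass-yellow and about 26 mm across, so they are look-alikes. The heights match: all four caps read alike, and the stack steps at about 28, 40, 52 and 74. I hand the job in.

```bash
python3 - <<'E'
from h import *
print(env.finish_job(),env.read_time_s())
E
```

```text
the job is handed in; nothing more can be done
the job is handed in; nothing more can be done
```

I handed the job in at about 102 s of the 210 s allowed; no verdict was reported.

- **Caps:** The three spare caps went into pockets 2, 3 and 4. Pocket 1 already held a cap, and all three spares were used. I pressed each one with the shut fingers and met it at z ≈ 18 mm, the height of a seated cap.
- **Rings and nut:** Spacers 60, 50 and 40 are on the post in that order, with the thumb nut on top. In the last depth view the stack stepped at about 28, 40, 52 and 74 mm, as expected, and looked concentric.
- **spacer_30:** I took it as absent. The depth map and colours showed no steel 30 mm ring. I left alone the two brass-coloured rings, about 26–30 mm across, and the blue ring.
- **Masking tape:** I never went near the tape. My last outline fit put it at about (759, -1), against a rough (751, -4) at the start. The two methods differ by more than this, so it is not a precise check.
- **Knock:** The knock moved spacer 40 by about 35 mm. I found it again before picking it up. The grip readings showed no slip.
- **Readings that disagreed:**
    - My first pallet estimate was about 3 mm off in y. I corrected it before threading the rings. The caps were placed before that and slid into place.
    - In the depth image the cap centres read about 15.5–16 mm instead of 18, equally for the cap that was already there. I put this down to the shape of the cap top or depth noise.

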